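# Comb the gauge rods into a parallel row on the inspection plate

## Robot

A 7-joint arm with a two-finger parallel gripper is mounted at the origin on the work surface. World frame = base frame: x ahead of the robot, y to its left, z up, the work surface at z = 0. Lengths are in m, angles in rad, forces in N, time in s.
With the tool pointing down it reaches from about 0.4 to 0.85 m from the base axis. Payload 4.5 kg.
Tool frame: the origin (TCP) lies midway between the tips of the shut fingers; the grasp point (between the pads) lies 19 mm behind it; z points along the fingers, x is the direction in which the jaws open and shut, and the axes are right-handed (so a half turn about z gives the same grasp; the last joint's range is limited). The gripper opens to 88 mm and grips with 3 to 60 N. Pads are 18 mm wide; open, the fingers measure 123 mm over their backs; the gripper's body (75 mm by 187 mm) begins 45 mm behind the grasp point.
Start: joints at [-1.248, 0.689, -0.195, 1.565, 0.157, 0.902, -0.215], TCP at [0.178, 0.599, 0.239] pointing down, gripper open.
Joint ranges: [-3.01, 3.01], [-0.46, 2.08], [-1.47, 1.51], [0.13, 2.56], [-1, 4.14], [0.04, 2.09], [-2.66, 2.66]. Speed limits (rad/s): [2.57, 2.57, 3.14, 3.14, 3.14, 3.14, 3.14].

## Interface

Orientations are given as a unit quaternion [x, y, z, w].
In Python, from rig import env gives the robot as it stands. The module is installed in compiled form; this text tells all that it offers. Calls block until the motion is done:
- env.goto(position, orientation): joint-space move of the TCP to a pose.
- env.line_to(position, orientation=None, velocity=0.15): straight line of the TCP; orientation=None keeps the orientation; velocity is the mean speed in m/s.
- env.movej(angles): joint-space move.
- env.command_gripper(opening): opening from 0.0 (shut) to 1.0 (fully open); the grip force is fixed at half the most; returns when the fingers have stopped.
- env.pause(seconds).
- env.solve_ik(position, orientation): joint angles nearest the present ones, or None.
- env.get_state(): the state.
- env.capture(name): name is "scene" or "top"; returns a dict with "pixels" (400x640x3 uint8, blue, green, red), "z_map" (400x640 float32, m along the optical axis (not along the pixel's ray), 0 where there is no reading), "fx", "fy", "cx", "cy" (pixels), "extrinsics" (4x4, takes a point from camera to world coordinates). Camera axes: x right, y down, z forward; pixel columns grow to the right and rows downward; lengths in m; the calibration is good to about 2 mm. A picture is of the moment at which its call begins.
A pose or a line that the arm cannot do raises env.PlanningError and nothing moves.
- env.close_job(): hands the job in, once; it reports no verdict.
The state is a dict: "time": time; "qpos": joint angles; "joint_vel": joint speeds; "effort": joint torques, N m; "ee_pos": TCP position; "ee_rot": TCP orientation; "contact_force": force on the tool from outside, world axes, zero at the start; "torque": the same for the moment, N m; "width": opening from 0.0 (shut) to 1.0 (fully open).
Only numpy, scipy, OpenCV 4.12 (cv2) and the standard library are available. Lean on these libraries where they do the work, as an engineer would, in place of code of your own. Each camera call takes 0.05 s, during which the arm holds its last target.

## Task

Pick up the rake, set its sprung teeth down lightly on the white plate beyond the scattered steel rods, and with the teeth kept on the plate comb all five up to the steel stop bar, so that they lie flat and parallel to it, side by side without gaps; press the row home through the rake with a steady push of about 10 N, never more than 25 N on the stop or the plate. Then stand the rake upright on the bench, off the plate, and let go. Move the rods only with the rake, and leave the other things where they are.

Things in the scene. Friction and masses are not known exactly. Their poses are not given: they have to be found in the camera images.
- rake_grip (a point): centre of the rake's upright black grip block, 55 mm above the tooth tips; block 40 (x) x 24 (y) x 38 (z) mm, reaching from 36 to 74 mm above the tips. x runs along the rake's head, y across it (combing direction), z up. The rake stands on its teeth on the bench at the start
- rake: the rake, 0.2 kg: origin at tooth tip level, straight below the grip. Head 140 (x) x 22 (y), 16 to 26 mm above the tips, 7 fin teeth 16 mm high at 22 mm pitch. The head is clamped off-centre by an unmeasured -8 to +8 mm in y, so its pushing faces lie 3 to 19 mm from the grip's middle: feel for it. Pressed down, the sprung head slides up: from 2.4 N, 0.8 N/mm, 8 mm (9 N), then hard
- plate: fixed white inspection plate with flush aluminium edging, 270 (x) x 340 (y) x 10 (z) mm; origin at the middle of its underside, on the bench; its top is 10 mm above the bench. Its position and turn change; its x axis is parallel to the stop bar
- stop: fixed rigid steel stop bar 150 (x) x 16 (y) x 14 (z) mm on the plate, near its -y end; origin on the plate's top at the middle of the face that the rods go against. Axes as the plate's
- stop_face (a point): the same point: middle of the stop's face, at the level of the plate's top. The plate's y axis points from here square away from the face, over the plate; the rods start 0.02 to 0.26 m out along it. Their finished row is 40 mm deep (five rods of 8 mm)
- rod0: square steel rod 80 x 8 x 8 mm, 40 g, lying on the plate; origin at its centre (4 mm above the plate's top), x along its length. It starts turned up to 0.45 rad from the stop bar's direction
- rod1: square steel rod 80 x 8 x 8 mm, 40 g, lying on the plate; origin at its centre (4 mm above the plate's top), x along its length. It starts turned up to 0.45 rad from the stop bar's direction
- rod2: square steel rod 80 x 8 x 8 mm, 40 g, lying on the plate; origin at its centre (4 mm above the plate's top), x along its length. It starts turned up to 0.45 rad from the stop bar's direction
- rod3: square steel rod 80 x 8 x 8 mm, 40 g, lying on the plate; origin at its centre (4 mm above the plate's top), x along its length. It starts turned up to 0.45 rad from the stop bar's direction
- rod4: square steel rod 80 x 8 x 8 mm, 40 g, lying on the plate; origin at its centre (4 mm above the plate's top), x along its length. It starts turned up to 0.45 rad from the stop bar's direction
- loupe: bystander on the plate: black magnifier 28 mm across, 33 mm high, about 105 mm to the +x side of the plate's middle line; leave it. Origin under its centre
- lens_mount: bystander on the plate: small mount 24 mm square, 28 mm high, about 105 mm to the -x side of the plate's middle line; leave it. Origin under its centre
- weight: bystander on the bench: steel knobbed weight 48 mm across, 52 mm high, origin under its centre; it stands where the rake could have stood (the two places are swapped at random)
- pot: bystander on the bench: glass cup 64 mm across, 50 mm high
- spray: bystander on the bench: white bottle 52 mm across, 120 mm high
- driver: bystander on the bench: screwdriver 150 mm long, lying
Things that resemble listed ones, but are neither listed nor needed, are in the scene too. Leave any pink look-alike of the rake alone.

How it is judged:
By the outcome, as a careful person would: the job done as asked, in the order asked, and still so for the second after the job is handed in, with the robot touching nothing.
It also fails if it takes over 67 s, if anything falls off the work surface, if the arm or the gripper's body presses on something with over 40 N, if the wrist force passes 120 N, or if a joint passes its speed limit or range.

## Working session

There is one attempt and no reset: what is moved stays moved. The work goes in short steps, each a Python script; the robot and the scene stay as the last script left them, time stands still between calls to the robot, and variables do not carry over. Pictures are saved under pics/ and viewed, and the job is handed in when it is done.

```bash
mkdir -p pics; ls; python3 - <<'E'
from rig import env
import cv2,numpy as np
s=env.get_state(); print({k:np.round(v,3) for k,v in s.items()})
for n in("scene","top"):
    c=env.capture(n); cv2.imwrite(f"pics/{n}0.png",c["pixels"]); np.savez(f"pics/{n}0.npz",**c)
    print(n,c["fx"],c["fy"],c["cx"],c["cy"]);print(np.round(c["extrinsics"],4))
E
```

```text
pics
{'time': np.float64(0.0), 'qpos': array([-1.248,  0.69 , -0.194,  1.566,  0.157,  0.902, -0.215]), 'joint_vel': array([ 0.001,  0.001, -0.002, -0.   ,  0.001, -0.   ,  0.   ]), 'effort': array([ 0.0000e+00, -5.2756e+01, -1.2660e+00, -1.5343e+01, -5.3000e-02,
        7.0000e-03,  0.0000e+00]), 'ee_pos': array([0.178, 0.599, 0.238]), 'ee_rot': array([ 0.801,  0.598, -0.001,  0.001]), 'contact_force': array([0.497, 0.187, 0.224]), 'torque': array([ 0.039, -0.047,  0.002]), 'width': np.float64(1.001)}
scene 371.68149578475266 371.68149578475266 321.72226788508317 203.9204496170107
[[-0.1358  0.695  -0.7061  1.2069]
 [ 0.9907  0.0876 -0.1043  0.1556]
 [-0.0107 -0.7136 -0.7004  0.7927]
 [ 0.      0.      0.      1.    ]]
top 474.2743371503367 474.2743371503367 333.13281878195147 193.14173040916012
[[-0.0539 -0.9778  0.2023  0.1685]
 [-0.9985  0.0524 -0.013   0.0542]
 [ 0.0021 -0.2027 -0.9792  1.544 ]
 [ 0.      0.      0.      1.    ]]
```

View pics/scene0.png

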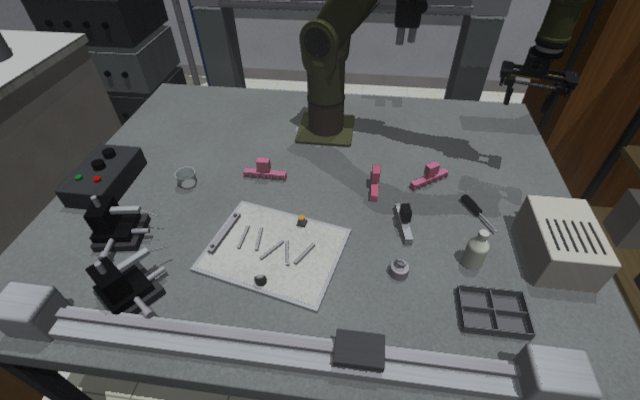

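View pics/top0.png

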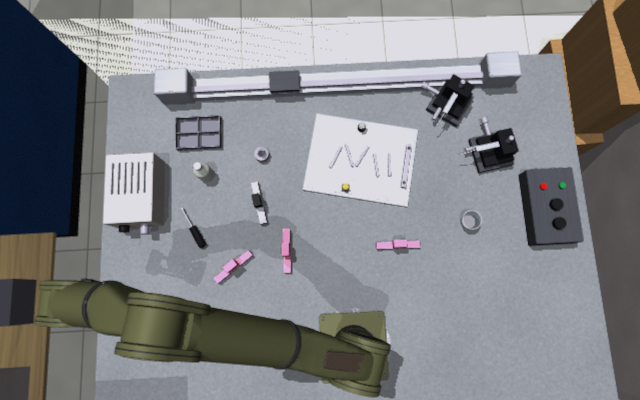

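The rake is at top (259,203) / scene (404,221): black upright grip on a grey-white head. The pink ones, at top (234,266), (287,250) and (398,244), are look-alikes. I'll confirm that with enlarged crops.

```bash
python3 - <<'E'
import cv2,numpy as np
t=cv2.imread("pics/top0.png"); s=cv2.imread("pics/scene0.png")
a=cv2.resize(t[105:215,295:425],None,fx=5,fy=5,interpolation=cv2.INTER_CUBIC); cv2.imwrite("pics/c1.png",a)
b=cv2.resize(t[170:235,230:290],(480,520),interpolation=cv2.INTER_CUBIC)
c=cv2.resize(s[190:255,375:435],(320,347),interpolation=cv2.INTER_CUBIC)
o=np.zeros((520,800,3),np.uint8);o[:,:480]=b;o[:347,480:]=c;cv2.imwrite("pics/c2.png",o)
E
```

```text
(no output)
```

View pics/c1.png

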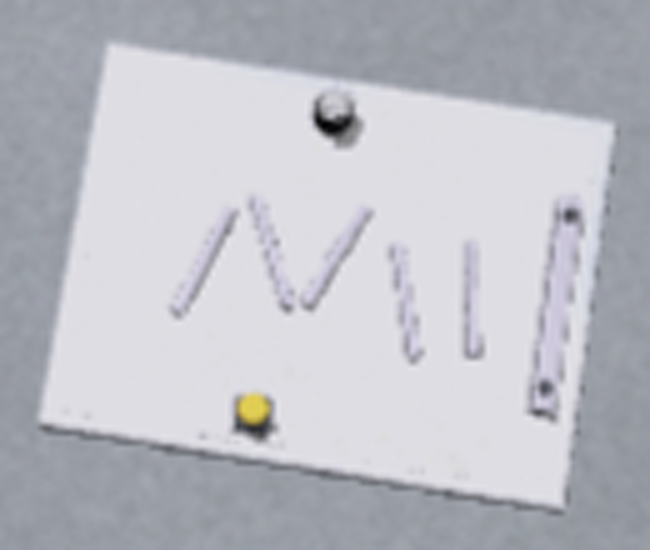

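View pics/c2.png

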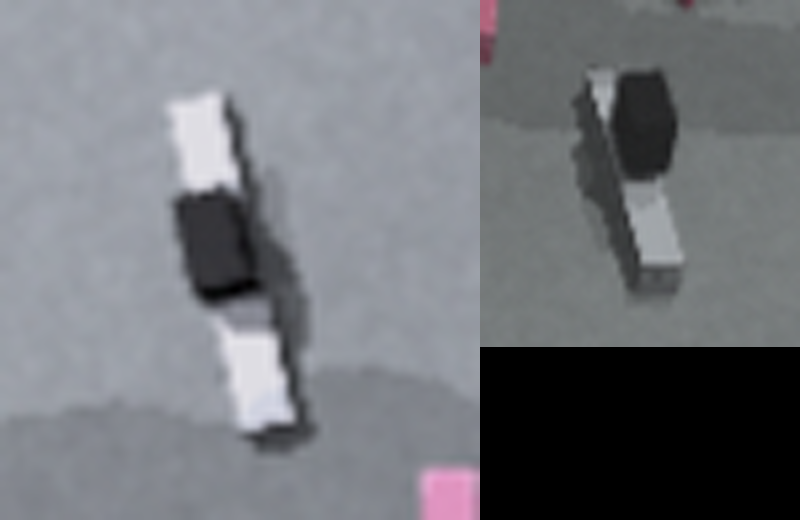

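Confirmed: the rake's black grip sits on the light head and there's no pink on it. Next I'll measure the positions.

```bash
cat > h.py <<'E'
import cv2,numpy as np
def cam(n):
    c=np.load(f"pics/{n}.npz"); return {k:c[k] for k in c}
def cast(c,uv,z):
    uv=np.atleast_2d(uv).astype(float)
    d=np.c_[(uv[:,0]-c["cx"])/c["fx"],(uv[:,1]-c["cy"])/c["fy"],np.ones(len(uv))]@c["extrinsics"][:3,:3].T
    o=c["extrinsics"][:3,3]; return o+d*((z-o[2])/d[:,2])[:,None]
def proj(c,p):
    E=np.linalg.inv(c["extrinsics"]);q=np.atleast_2d(p)@E[:3,:3].T+E[:3,3]
    return np.c_[q[:,0]/q[:,2]*c["fx"]+c["cx"],q[:,1]/q[:,2]*c["fy"]+c["cy"]]
def pts(c):
    v,u=np.mgrid[:400,:640]; z=c["z_map"]
    P=np.stack([(u-c["cx"])/c["fx"]*z,(v-c["cy"])/c["fy"]*z,z],-1)@c["extrinsics"][:3,:3].T+c["extrinsics"][:3,3]
    return P
def biggest(m,seed=None):
    cs,_=cv2.findContours(m.astype(np.uint8),cv2.RETR_EXTERNAL,cv2.CHAIN_APPROX_NONE)
    return max(cs,key=cv2.contourArea).reshape(-1,2)
def rect(P):
    (cx,cy),(w,h),a=cv2.minAreaRect((P[:,:2]*1000).astype(np.float32))
    if w<h: w,h,a=h,w,a+90
    return np.array([cx,cy,w,h]),((np.radians(a)+np.pi/2)%np.pi)-np.pi/2
E
python3 - <<'E'
from h import *
for n,box in(("top0",(290,430,105,215)),("scene0",(185,360,195,310))):
    c=cam(n);im=c["pixels"];x0,x1,y0,y1=box
    hsv=cv2.cvtColor(im,cv2.COLOR_BGR2HSV)
    m=np.zeros((400,640),np.uint8); 
    sub=im[y0:y1,x0:x1].astype(int).min(2)
    th,_=cv2.threshold(sub.astype(np.uint8),0,255,cv2.THRESH_OTSU)
    m[y0:y1,x0:x1]=sub>th
    m=cv2.morphologyEx(m,cv2.MORPH_CLOSE,np.ones((5,5),np.uint8))
    b=biggest(m); P=cast(c,b,0.01); print(n,"plate",th,rect(P))
    q=cv2.approxPolyDP(cv2.convexHull(b),4,True).reshape(-1,2);print(q.tolist(),np.round(cast(c,q,.01)[:,:2],3).tolist())
    # black grip
    g=im.max(2)<60
    g[:, :240]=0;
    bx=(245,275,185,225) if n[0]=='t' else (385,425,195,235)
    mm=np.zeros_like(g);mm[bx[2]:bx[3],bx[0]:bx[1]]=g[bx[2]:bx[3],bx[0]:bx[1]]
    Pz=pts(c);v,u=np.nonzero(mm)
    Z=Pz[v,u]; print("grip n",len(u),"med",np.round(np.median(Z,0),4), "zmax",np.percentile(Z[:,2],95))
    T=Z[Z[:,2]>0.066]; print("toppts",len(T),rect(T))
    # head: 
    bx=(240,280,175,235) if n[0]=='t' else (385,425,200,250)
    S=Pz[bx[2]:bx[3],bx[0]:bx[1]].reshape(-1,3); H=S[(S[:,2]>0.02)&(S[:,2]<0.032)]; print("head",len(H),rect(H))
    # things above plate top
    A=Pz[y0:y1,x0:x1]; hh=(A[...,2]-0.01); print("plate z",np.median(A[...,2][sub>th]))
    cv2.imwrite(f"pics/h_{n}.png",cv2.resize(np.clip(hh*8000+40,0,255).astype(np.uint8),None,fx=4,fy=4,interpolation=cv2.INTER_NEAREST))
E
```

```text
top0 plate 185.0 (array([598.67694092, -64.42897034, 350.44219971, 269.96264648]), np.float64(1.352591421301745))
[[316, 114], [416, 129], [407, 205], [304, 189]] [[0.765, 0.077], [0.693, -0.259], [0.433, -0.206], [0.505, 0.129]]
grip n 97 med [0.4625 0.2752 0.0726] zmax 0.07881432507545662
toppts 77 (array([319.3772583 , 177.85151672, 388.89755249,  29.53040314]), np.float64(0.6107411348912177))
head 187 (array([463.77859497, 277.9776001 , 141.14202881,  22.29417992]), np.float64(0.19762654323681184))
plate z 0.010103597692950661
scene0 plate 144.0 (array([600.81732178, -66.08651733, 348.90899658, 268.61590576]), np.float64(1.3531397661701918))
[[190, 268], [241, 201], [350, 229], [317, 309]] [[0.693, -0.265], [0.436, -0.206], [0.508, 0.132], [0.766, 0.076]]
grip n 210 med [0.4815 0.2758 0.0651] zmax 0.07639934521574476
toppts 101 (array([830.88873291, 226.00994873, 764.56726074,  30.51680756]), np.float64(-0.14527397272522258))
head 219 (array([470.28973389, 277.08673096, 141.86413574,  22.44304657]), np.float64(0.2045002452340905))
plate z 0.010874359033178571
```

View pics/h_top0.png

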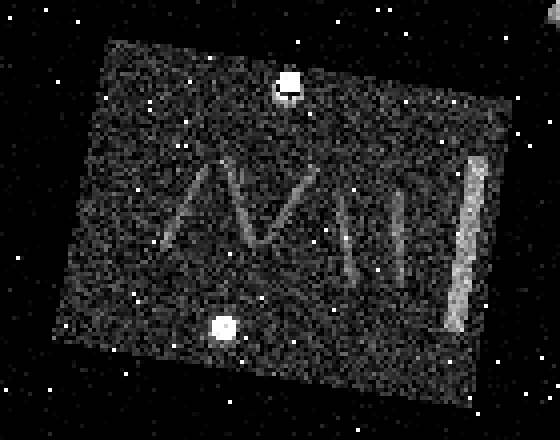

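View pics/h_scene0.png

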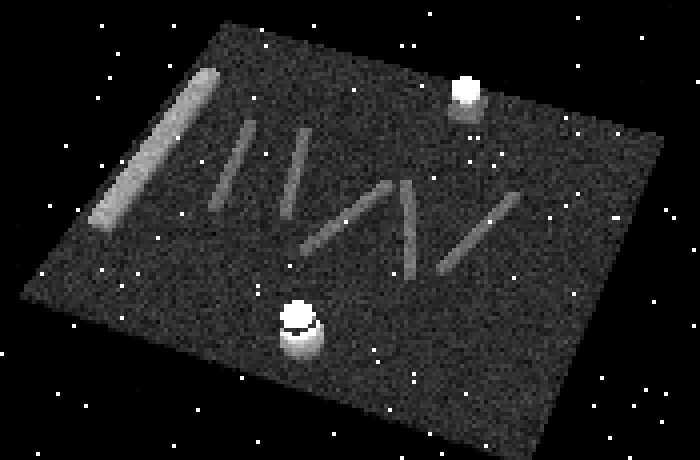

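Depth resolves the stop and all five rods. Now for numbers in the plate frame.

```bash
python3 - <<'E'
from h import *
yaw=1.353-np.pi/2; ex=np.array([np.cos(yaw),np.sin(yaw)]); ey=np.array([-ex[1],ex[0]])
C=np.array([.5997,-.0653])
for n,box in(("top0",(290,430,105,215)),("scene0",(185,360,195,310))):
    c=cam(n);x0,x1,y0,y1=box
    c["z_map"]=cv2.medianBlur(c["z_map"],3)
    P=pts(c)[y0:y1,x0:x1]; L=(P[...,:2]-C)@np.c_[ex,ey]
    ins=(abs(L[...,0])<.13)&(abs(L[...,1])<.166)
    for nm,lo,hi in(("low",.0145,.0195),("stop",.0205,.029),("tall",.03,.2)):
        m=(ins&(P[...,2]>lo)&(P[...,2]<hi)).astype(np.uint8)
        k,lab,st,_=cv2.connectedComponentsWithStats(m,connectivity=8)
        for i in range(1,k):
            if st[i,4]<12: continue
            q=L[lab==i]; r,a=rect(q); mn=q.mean(0)*1000
            print(n,nm,st[i,4],"mean",np.round(mn,1),"rect",np.round(r,1),round(a,3))
    # grip
    bx=(245,275,185,225) if n[0]=='t' else (385,425,195,235)
    Q=pts(c)[bx[2]:bx[3],bx[0]:bx[1]].reshape(-1,3)
    T=Q[(Q[:,2]>.068)&(Q[:,2]<.082)]; print("grip top",len(T),T.mean(0),rect(T))
    H=Q[(Q[:,2]>.03)&(Q[:,2]<.2)]; print("grip all",rect(H))
    m=(c["pixels"].max(2)<75).astype(np.uint8); b=np.zeros_like(m);b[bx[2]:bx[3],bx[0]:bx[1]]=m[bx[2]:bx[3],bx[0]:bx[1]]
    print("colour@.074",rect(cast(c,biggest(b),.074)))
E
```

```text
top0 low 27 mean [20.4 46.7] rect [20.5 46.4 35.7  8.1] 0.386
top0 low 45 mean [ 7.6 -3.2] rect [ 8.4 -3.6 77.7  9.2] -0.388
top0 low 17 mean [14.  77.3] rect [13.5 77.2 27.4  7.6] -0.432
top0 low 23 mean [ 21.  -91.3] rect [ 19.7 -90.5  24.8  10. ] 0.153
top0 low 30 mean [-25.7  90. ] rect [-26.1  90.4  40.3   9.1] -0.291
top0 low 50 mean [-19.8 -54. ] rect [-16.5 -52.8  69.5   9.8] 0.347
top0 low 27 mean [-18.6  30.4] rect [-18.2  31.2  33.6  11.1] 0.521
top0 low 14 mean [ -3.6 -95.4] rect [ -2.5 -95.3  14.3  13.4] 0.147
top0 low 18 mean [ -28.2 -100.8] rect [ -27.9 -100.5   23.3    7.7] 0.328
top0 low 18 mean [-114.8   39.4] rect [-113.9   39.2   29.2   15.2] 0.827
top0 stop 20 mean [98.8 14. ] rect [99.5 14.2 22.3 15. ] 1.413
top0 stop 192 mean [  -4.4 -151.5] rect [  -2.8 -151.6  149.2   16.1] -0.007
top0 tall 25 mean [104.3  14.4] rect [105.1  14.   17.4  13.5] 0.138
top0 tall 32 mean [-110.4   35.2] rect [-110.2   35.2   17.1   16.3] 0.165
grip top 89 [0.46356943 0.27825116 0.07281381] (array([464.05432129, 278.49307251,  38.99494171,  23.285326  ]), np.float64(0.0976412810016
[... 760 characters left out ...]
ct [116.9  19.9  22.3   6.8] -1.004
scene0 stop 273 mean [   7.4 -150.8] rect [   0.7 -152.   150.3   19.6] 0.007
scene0 stop 39 mean [114.1  19.4] rect [110.9  17.3  26.6  18.7] -0.653
scene0 tall 37 mean [-104.8   36.2] rect [-106.3   35.7   18.7   17.4] -0.065
scene0 tall 69 mean [110.9  16.2] rect [110.4  14.8  21.4  19.1] 1.026
grip top 111 [0.47042224 0.27742007 0.07334794] (array([467.88674927, 277.79391479,  39.29764557,  25.21874237]), np.float64(0.15664595354072697))
grip all (array([468.92745972, 278.45687866,  40.89542007,  25.49910545]), np.float64(0.19070046018984277))
colour@.074 (array([507.80587769, 268.22601318, 114.78388977,  50.926651  ]), np.float64(0.07252073105865109))
```

```bash
cat >> h.py <<'E'
YAW=1.353-np.pi/2; EX=np.array([np.cos(YAW),np.sin(YAW)]); EY=np.array([-EX[1],EX[0]]); CP=np.array([.5997,-.0653])
def Q(th): return [float(np.cos(th/2)),float(np.sin(th/2)),0.,0.]
def W(x,y,z): return list(CP+EX*x+EY*y)+[z]
def st(env):
    s=env.get_state(); f=s["contact_force"]
    print("t%.2f"%s["time"],"p",np.round(s["ee_pos"],4),"L",np.round((np.array(s["ee_pos"])[:2]-CP)@np.c_[EX,EY],4),"F",np.round(f,2),"Fy'%.2f"%(f[:2]@EY),"Fx'%.2f"%(f[:2]@EX),"w%.3f"%s["width"]); return s
E
python3 - <<'E'
from rig import env
from h import *
th=0.197+np.pi/2
env.goto([.467,.278,.12],Q(th)); st(env)
env.line_to([.467,.278,.0365]); st(env)
c=env.capture("scene"); cv2.imwrite("pics/pre.png",cv2.resize(c["pixels"][120:280,320:520],None,fx=4,fy=4)[:600,:800])
E
```

```text
t1.74 p [0.4666 0.2797 0.1203] L [-0.2045  0.3081] F [-0.1   0.13  0.71] Fy'0.11 Fx'-0.13 w0.998
t2.45 p [0.4671 0.2787 0.0369] L [-0.2038  0.3072] F [-0.11 -0.6  -0.13] Fy'-0.61 Fx'0.03 w1.007
```

View pics/pre.png

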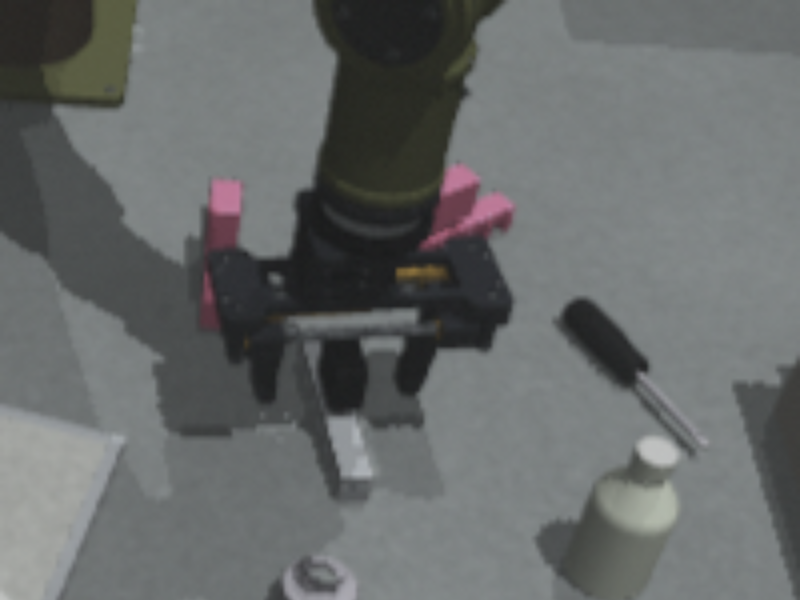

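The crop shows the fingers, at about (265,380) and (415,370), on either side of the black grip at (345,370). I'll close, lift, and carry it over to the plate.

```bash
python3 - <<'E'
from rig import env
from h import *
env.command_gripper(0.0); st(env)
env.line_to([.467,.278,.13],velocity=.2); st(env)
env.goto(W(0,.132,.13),Q(1.353)); env.pause(.2); st(env)
env.line_to(W(0,.132,.060),velocity=.15); env.pause(.15); 
for i in range(3): st(env); env.pause(.05)
for n in("scene","top"):
    c=env.capture(n); cv2.imwrite(f"pics/{n}1.png",c["pixels"]);np.savez(f"pics/{n}1.npz",**c)
cv2.imwrite("pics/held.png",cv2.resize(cv2.imread("pics/scene1.png")[150:300,190:390],None,fx=4,fy=4))
E
```

```text
t3.48 p [0.467  0.2783 0.0365] L [-0.2038  0.3069] F [-0.04 -0.04 -0.56] Fy'-0.05 Fx'-0.03 w0.269
t4.10 p [0.4666 0.2773 0.1294] L [-0.204   0.3057] F [-0.84 -0.12 -2.72] Fy'-0.30 Fx'-0.79 w0.269
t5.34 p [0.6275 0.0661 0.1301] L [-0.0013  0.1343] F [-0.29 -0.29 -1.78] Fy'-0.34 Fx'-0.22 w0.271
t6.11 p [0.6292 0.0639 0.0613] L [0.0009 0.1325] F [ 0.43 -1.08 -1.48] Fy'-0.96 Fx'0.65 w0.270
t6.16 p [0.6291 0.0638 0.0612] L [0.0008 0.1324] F [ 0.02 -0.43 -1.46] Fy'-0.41 Fx'0.11 w0.270
t6.21 p [0.629  0.0637 0.0611] L [0.0007 0.1323] F [-0.27 -1.3  -1.92] Fy'-1.33 Fx'0.02 w0.268
```

View pics/held.png

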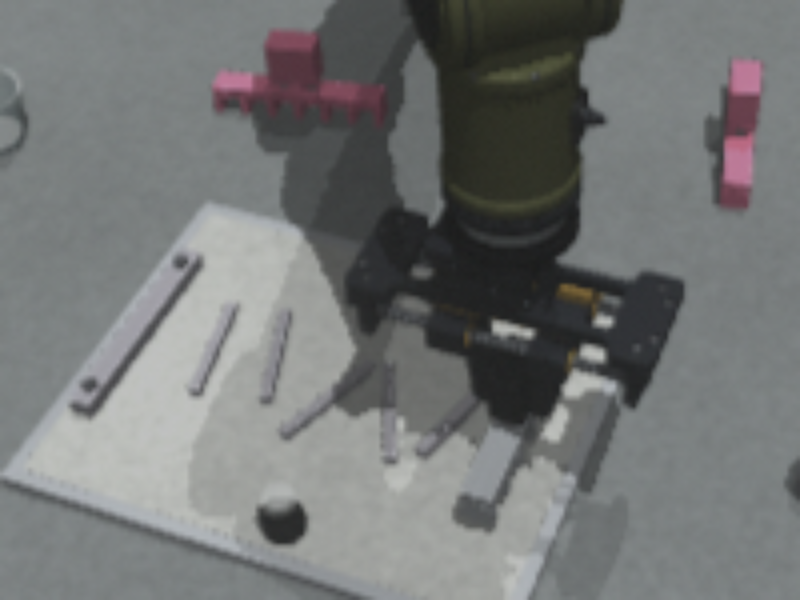

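The rake is held level beyond the last rod, with its head at crop (490,465) and clear of the rod tip at (475,405). Lowering under force watch.

```bash
cat >> h.py <<'E'
def favg(env,n=6,dt=.02):
    a=[]
    for i in range(n):
        a.append(env.get_state()["contact_force"]); env.pause(dt)
    f=np.mean(a,0); return np.array([f[:2]@EX,f[:2]@EY,f[2]])
def L(env):
    p=np.array(env.get_state()["ee_pos"]); return np.r_[(p[:2]-CP)@np.c_[EX,EY],p[2]]
E
python3 - <<'E'
from rig import env
from h import *
t=favg(env,10); np.save("tare.npy",t); print("tare",t.round(2))
env.line_to(W(0,.132,.049),velocity=.1)
z=.049
while z>.0405:
    f=favg(env,5)-t; print(round(z,4),"z %.4f"%L(env)[2],f.round(2))
    if f[2]>3.3: break
    z-=.0008; env.line_to(W(0,.132,z),velocity=.03)
np.save("z.npy",z); st(env)
E
```

```text
tare [-0.26 -0.06 -2.01]
0.049 z 0.0488 [ 0.48  0.11 -0.01]
0.0482 z 0.0483 [0.29 0.04 0.13]
0.0474 z 0.0474 [0.36 0.38 0.09]
0.0466 z 0.0466 [ 0.68 -0.04 -0.19]
0.0458 z 0.0461 [0.28 0.15 3.9 ]
t8.20 p [0.6283 0.0636 0.0461] L [1.00e-04 1.32e-01] F [0.19 0.29 1.2 ] Fy'0.33 Fx'0.12 w0.266
```

```bash
python3 - <<'E'
from rig import env
from h import *
t=np.load("tare.npy"); z=.0452
y=.132
env.line_to(W(0,y,z),velocity=.03); print((favg(env,5)-t).round(2))
while y>-.06:
    y-=.016; env.line_to(W(0,y,z),velocity=.05)
    f=favg(env,3,.01)-t; print(round(y,4),L(env).round(4),f.round(2))
    if f[2]<3: z-=.0004
    if f[2]>5.5: z+=.0004
    if f[1]>7: break
np.save("zy.npy",[z,y]);st(env)
for n in("scene","top"):
    c=env.capture(n); cv2.imwrite(f"pics/{n}2.png",c["pixels"]);np.savez(f"pics/{n}2.npz",**c)
cv2.imwrite("pics/comb.png",cv2.resize(cv2.imread("pics/scene2.png")[180:330,180:380],None,fx=4,fy=4))
E
```

```text
[-0.35 -0.12  4.88]
0.116 [0.0004 0.1141 0.0452] [ 1.42 -0.76  4.27]
0.1 [-0.0001  0.0986  0.0451] [ 0.94 -0.95  4.62]
0.084 [-0.      0.0824  0.0451] [ 1.32 -0.77  4.36]
0.068 [0.     0.0664 0.0451] [ 0.91 -0.86  4.63]
0.052 [-0.0001  0.0504  0.0451] [ 0.36 -0.81  4.94]
0.036 [-0.0001  0.0345  0.0451] [ 0.51 -0.38  4.53]
0.02 [0.     0.0184 0.0451] [ 1.   -0.34  4.95]
0.004 [-0.      0.0024  0.0451] [ 0.47 -0.8   4.5 ]
-0.012 [-0.     -0.0136  0.0451] [ 0.94 -0.23  4.26]
-0.028 [-0.0001 -0.0296  0.0451] [ 0.63 -0.61  4.1 ]
-0.044 [-0.0001 -0.0455  0.0451] [ 0.67 -0.33  4.7 ]
-0.06 [-0.0001 -0.0616  0.0452] [ 0.58 -0.41  4.42]
t14.43 p [ 0.5863 -0.1254  0.0452] L [-0.0001 -0.0616] F [-0.17 -0.5   2.6 ] Fy'-0.53 Fx'-0.05 w0.276
```

View pics/comb.png

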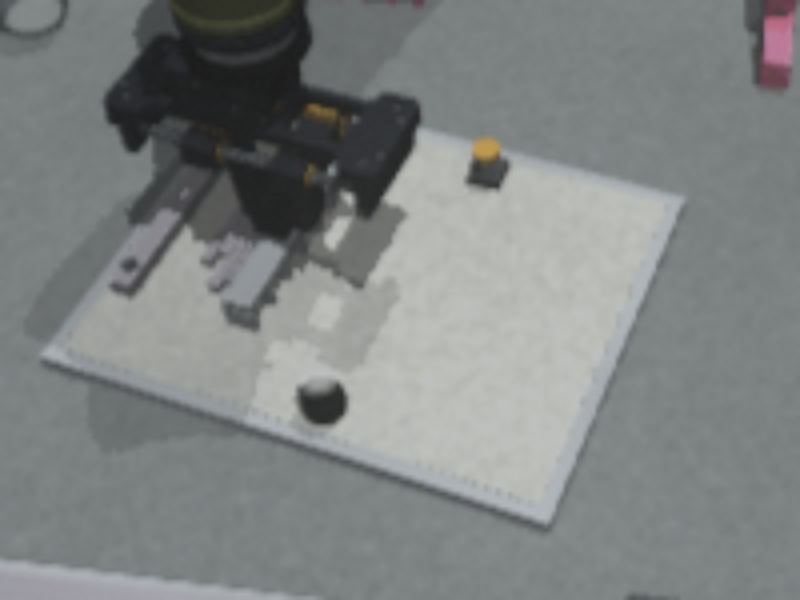

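Rods bunched ahead of the head at crop (220,265). Lens mount (487,160) and loupe (322,400) haven't moved. I'll close on the stop in small steps.

```bash
python3 - <<'E'
from rig import env
from h import *
t=np.load("tare.npy"); z,y=np.load("zy.npy")
while y>-.112:
    f=favg(env,3,.015)-t
    print(round(y,4),L(env).round(4),f.round(2))
    if f[1]>4: break
    y-=.003 if y>-.075 else .001
    env.line_to(W(0,y,z),velocity=.03)
np.save("zy.npy",[z,y]);st(env)
E
```

```text
-0.06 [-0.0001 -0.0615  0.0451] [ 1.12 -1.75  4.61]
-0.063 [-0.     -0.0626  0.0452] [0.74 1.   4.77]
-0.066 [ 0.     -0.0653  0.0452] [0.56 3.79 4.69]
-0.069 [ 0.     -0.0692  0.0452] [-0.29  3.02  4.28]
-0.072 [-0.     -0.0726  0.0452] [0.76 2.94 4.63]
-0.075 [-0.     -0.0755  0.0452] [0.46 2.46 5.1 ]
-0.076 [-0.     -0.076   0.0452] [0.45 2.74 4.74]
-0.077 [-0.     -0.0768  0.0452] [0.14 3.68 4.48]
-0.078 [-0.     -0.0781  0.0452] [0.52 3.44 4.11]
-0.079 [ 0.     -0.0792  0.0452] [0.82 3.29 4.34]
-0.08 [-0.     -0.0801  0.0452] [-0.09  3.4   4.59]
-0.081 [ 0.     -0.0812  0.0452] [0.02 3.08 4.64]
-0.082 [-0.     -0.0821  0.0452] [0.05 2.95 4.67]
-0.083 [-0.     -0.0832  0.0452] [0.07 3.37 4.85]
-0.084 [ 0.     -0.0841  0.0452] [0.69 2.98 4.38]
-0.085 [ 0.     -0.0851  0.0452] [0.84 3.45 4.38]
-0.086 [ 0.     -0.0862  0.0452] [0.13 3.16 4.52]
-0.087 [ 0.     -0.0872  0.0452] [0.23 3.11 4.5 ]
-0.088 [ 0.     -0.0882  0.0452] [0.55 2.98 4.63]
-0.089 [ 0.     -0.0892  0.0452] [0.23 2.82 4.65]
-0.09 [-0.     -0.0901  0.0452] [0.08 3.46 4.55]
-0.091 [ 0.     -0.0905  0.0452] [0.18 4.63 4.68]
t20.88 p [ 0.5802 -0.1537  0.0452] L [ 0.     -0.0905] F [1.17 4.9  2.61] Fy'5.03 Fx'0.08 w0.269
```

```bash
python3 - <<'E'
from rig import env
from h import *
t=np.load("tare.npy"); z,y=np.load("zy.npy")
for i in range(30):
    f=favg(env,4,.015)-t
    print(round(y,4),L(env).round(4),f.round(2))
    if f[1]>11: break
    y-=.0004
    env.line_to(W(0,y,z),velocity=.02)
np.save("zy.npy",[z,y]);
for i in range(3): print((favg(env,6,.02)-t).round(2))
st(env)
for n in("scene","top"):
    c=env.capture(n); cv2.imwrite(f"pics/{n}3.png",c["pixels"]);np.savez(f"pics/{n}3.npz",**c)
a=cv2.resize(cv2.imread("pics/scene3.png")[205:285,180:280],None,fx=6,fy=6,interpolation=cv2.INTER_CUBIC)
cv2.imwrite("pics/press.png",a)
E
```

```text
-0.091 [ 0.     -0.0905  0.0452] [0.1  4.92 4.95]
-0.0914 [ 0.     -0.0905  0.0452] [-0.34  6.06  4.75]
-0.0918 [ 0.     -0.0906  0.0452] [0.06 5.82 4.83]
-0.0922 [ 0.     -0.0906  0.0452] [-0.19  6.58  5.07]
-0.0926 [ 0.0001 -0.0907  0.0452] [-0.28  6.95  4.67]
-0.093 [ 0.0001 -0.0907  0.0453] [0.06 7.45 4.86]
-0.0934 [ 0.0001 -0.0908  0.0453] [-0.22  8.04  4.09]
-0.0938 [ 0.0001 -0.0908  0.0453] [-0.46  8.69  4.52]
-0.0942 [ 0.     -0.0908  0.0453] [-0.37  8.88  4.57]
-0.0946 [ 0.0001 -0.0909  0.0453] [-0.66  9.68  4.9 ]
-0.095 [ 0.0001 -0.0909  0.0453] [-0.41  9.67  4.71]
-0.0954 [ 0.0001 -0.091   0.0453] [-0.93 10.31  4.45]
-0.0958 [ 0.0001 -0.091   0.0453] [-0.34 11.    4.52]
-0.0962 [ 0.0001 -0.091   0.0453] [-0.59 11.95  4.92]
[-0.36 11.39  4.83]
[-0.66 11.69  4.97]
[-0.6  11.47  4.34]
t25.37 p [ 0.5801 -0.1543  0.0453] L [ 0.0001 -0.0911] F [ 2.64 11.1   3.61] Fy'11.41 Fx'0.18 w0.271
```

View pics/press.png

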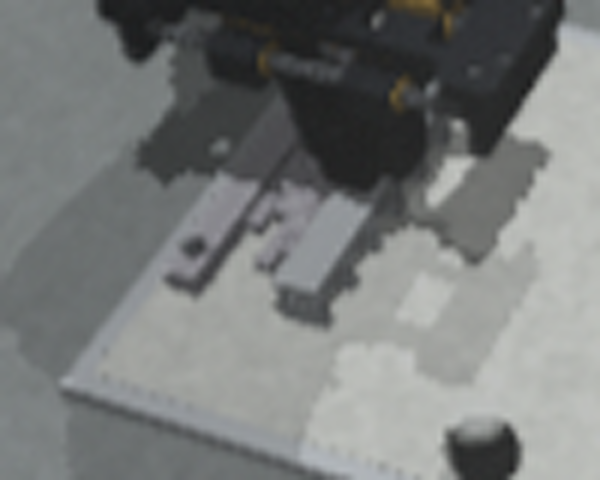

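```bash
python3 - <<'E'
from rig import env
from h import *
t=np.load("tare.npy"); z,y=np.load("zy.npy")
for i in range(4):
    f=favg(env,4,.015)-t
    if f[1]>12.6: break
    y-=.0004; env.line_to(W(0,y,z),velocity=.02)
for i in range(6): print(round(y,4),L(env).round(4),(favg(env,10,.02)-t).round(2))
# back off, square to the face, then lift
y0=L(env)[1]
env.line_to(W(0,y0+.012,z),velocity=.03); env.pause(.1)
print((favg(env,4)-t).round(2),L(env).round(4))
env.line_to(W(0,y0+.012,.10),velocity=.1)
env.line_to(W(0,.10,.13),velocity=.2); env.pause(.2)
st(env)
for n in("scene","top"):
    c=env.capture(n); cv2.imwrite(f"pics/{n}4.png",c["pixels"]);np.savez(f"pics/{n}4.npz",**c)
a=cv2.resize(cv2.imread("pics/scene4.png")[205:285,180:280],None,fx=6,fy=6,interpolation=cv2.INTER_CUBIC)
cv2.imwrite("pics/row1.png",a)
b=cv2.resize(cv2.imread("pics/top4.png")[130:205,370:430],None,fx=8,fy=8,interpolation=cv2.INTER_CUBIC)
cv2.imwrite("pics/row2.png",b)
E
```

```text
-0.0974 [ 0.0001 -0.0912  0.0453] [-0.91 13.32  4.85]
-0.0974 [ 0.0001 -0.0912  0.0453] [-0.77 13.33  5.01]
-0.0974 [ 0.0001 -0.0912  0.0453] [-0.74 13.16  4.93]
-0.0974 [ 0.0001 -0.0912  0.0453] [-0.94 13.26  5.07]
-0.0974 [ 0.0001 -0.0912  0.0453] [-0.84 13.17  4.7 ]
-0.0974 [ 0.0001 -0.0912  0.0453] [-0.82 12.99  4.99]
[-0.14 -2.77  4.58] [-0.0002 -0.0797  0.0451]
t30.37 p [0.621  0.0306 0.1297] L [0.0001 0.0982] F [-0.69  0.4  -2.09] Fy'0.24 Fx'-0.76 w0.269
```

View pics/row1.png

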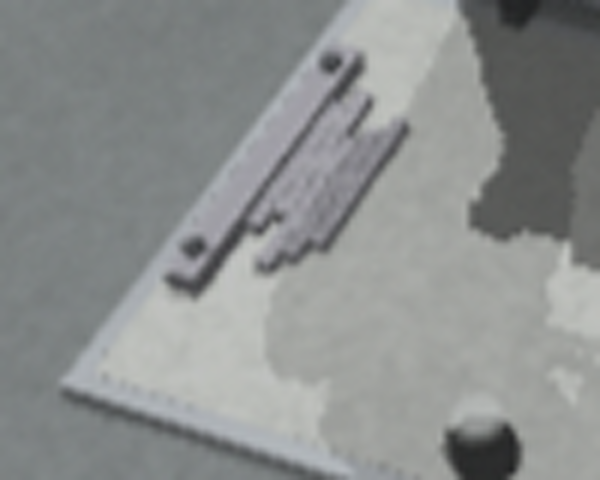

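View pics/row2.png

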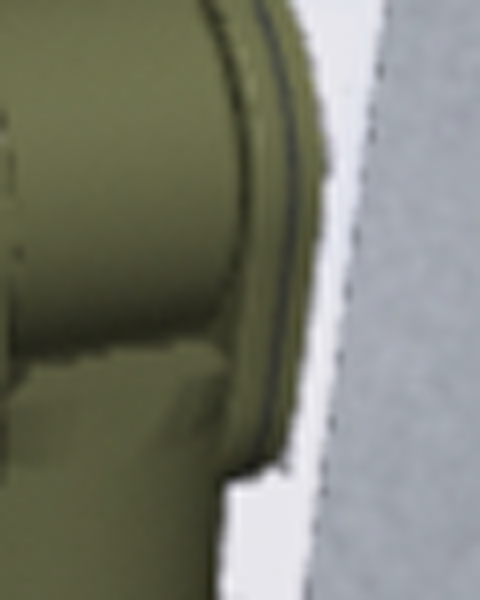

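The row lies parallel and packed against the stop, crop (330,190); the top view is blocked by the arm. I'll check the depth data before putting the rake down.

```bash
cat > chk.py <<'E'
from h import *
import sys
for n,box in [(a,(370,430,120,210) if a[0]=='t' else (185,360,195,310)) for a in sys.argv[1:]]:
    c=cam(n);c["z_map"]=cv2.medianBlur(c["z_map"],3);x0,x1,y0,y1=box
    P=pts(c)[y0:y1,x0:x1]; l=(P[...,:2]-CP)@np.c_[EX,EY]
    ins=(abs(l[...,0])<.08)&(l[...,1]<-.06)&(l[...,1]>-.165)
    for nm,lo,hi in(("row",.0145,.0205),("stop",.0212,.029)):
        m=(ins&(P[...,2]>lo)&(P[...,2]<hi)); q=l[m]; q=q[(q[:,1]>-.141)] if nm=="row" else q
        r,a=rect(q); print(n,nm,m.sum(),r.round(1),round(a,3),np.percentile(q[:,1],[1,99]).round(4))
        if nm=="row":
            for xa in (-.03,-.015,0,.015,.03):
                k=q[abs(q[:,0]-xa)<.006,1]
                if len(k)>3: print("  front edge at x",xa,np.percentile(k,97).round(4))
E
python3 chk.py scene4
```

```text
scene4 row 411 [  -1.7 -122.2  107.7   37.3] 0.001 [-0.1407 -0.1038]
  front edge at x -0.03 -0.1042
  front edge at x -0.015 -0.105
  front edge at x 0 -0.1042
  front edge at x 0.015 -0.1043
  front edge at x 0.03 -0.1049
scene4 stop 267 [   1.3 -151.7  148.3   19. ] 0.007 [-0.1606 -0.1433]
```

The front edge is straight at y≈-0.104 and the face is at ≈-0.144, so the row is 40 mm deep and parallel. Now I'll stand the rake back on its original spot.

```bash
python3 - <<'E'
from rig import env
from h import *
env.line_to(W(0,.10,.16),velocity=.2)
env.goto([.467,.278,.14],Q(.197+np.pi/2)); env.pause(.3)
env.line_to([.467,.278,.045],velocity=.12); env.pause(.2)
t=favg(env,8); print(t.round(2)); z=.0395; env.line_to([.467,.278,z],velocity=.03)
for i in range(20):
    f=favg(env,4)-t; print(round(z,4),L(env)[2].round(4),f.round(2))
    if f[2]>1.2: break
    z-=.0005; env.line_to([.467,.278,z],velocity=.02)
for o in (.32,.45,1.0): env.command_gripper(o)
st(env); env.line_to([.467,.278,.16],velocity=.1)
q=np.array(env.get_state()["qpos"]); env.movej([-1.248,.689,-.195,1.565,.157,.902,-.215])
env.pause(.3); st(env)
for n in("scene","top"):
    c=env.capture(n); cv2.imwrite(f"pics/{n}5.png",c["pixels"]);np.savez(f"pics/{n}5.npz",**c)
b=cv2.resize(cv2.imread("pics/top5.png")[110:240,240:440],None,fx=4,fy=4,interpolation=cv2.INTER_CUBIC)
cv2.imwrite("pics/end2.png",b)
E
python3 chk.py scene5 top5
```

```text
[-0.14 -0.01 -1.58]
0.0395 0.0393 [-0.04 -0.06 -0.44]
0.039 0.039 [ 0.16  0.31 -0.28]
0.0385 0.0385 [ 0.2   0.02 -0.26]
0.038 0.038 [-0.02 -0.07 -0.67]
0.0375 0.0375 [0.12 0.23 0.08]
0.037 0.037 [ 0.06 -0.16 -0.11]
0.0365 0.0365 [0.31 0.19 0.27]
0.036 0.0362 [-0.55  0.13  3.37]
t37.58 p [0.467 0.278 0.036] L [-0.2038  0.3065] F [ 0.37  0.06 -0.45] Fy'0.14 Fx'0.35 w1.001
t40.88 p [0.1786 0.5992 0.2388] L [-0.5547  0.5578] F [ 0.29  0.63 -1.1 ] Fy'0.67 Fx'0.15 w1.003
scene5 row 392 [-1.000e-01 -1.222e+02  1.057e+02  3.730e+01] 0.002 [-0.1406 -0.104 ]
  front edge at x -0.03 -0.1046
  front edge at x -0.015 -0.1047
  front edge at x 0 -0.1047
  front edge at x 0.015 -0.1042
  front edge at x 0.03 -0.1043
scene5 stop 259 [   1.4 -151.3  149.4   18.7] -0.012 [-0.1602 -0.1432]
top5 row 303 [  -3.3 -122.3  103.9   37.2] 0.002 [-0.1404 -0.104 ]
  front edge at x -0.03 -0.1056
  front edge at x -0.015 -0.1042
  front edge at x 0 -0.105
  front edge at x 0.015 -0.1058
  front edge at x 0.03 -0.1067
top5 stop 188 [  -4.6 -133.6  145.6   52.4] -0.003 [-0.1595 -0.1217]
```

View pics/scene5.png

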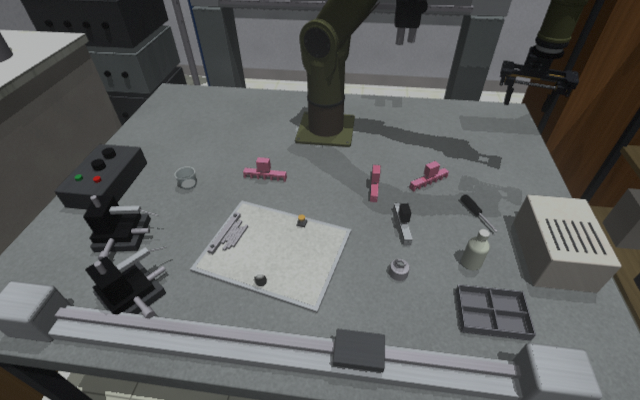

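View pics/end2.png

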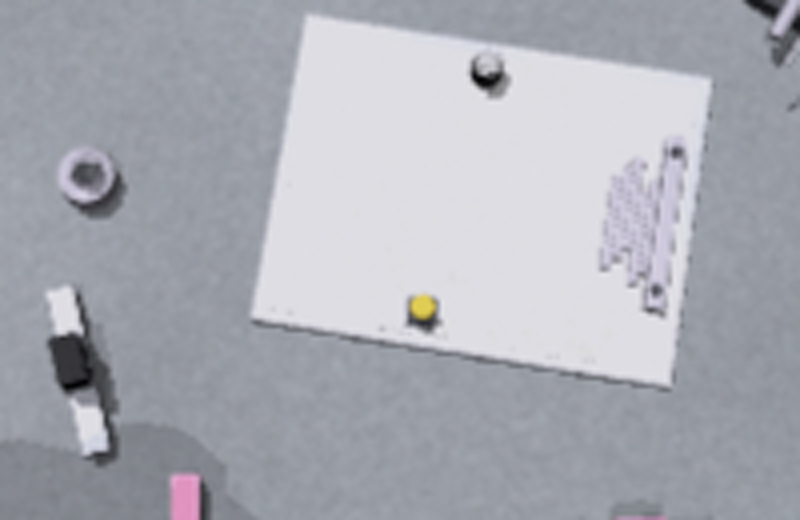

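The final pictures show the rake upright on the bench at scene (402,221) and the row against the stop at (232,235). Everything else is where it started. Handing in.

```bash
python3 -c "
from rig import env
env.close_job(); print(env.get_state()['time'])"
```

```text
the job is handed in; nothing more can be done
the job is handed in; nothing more can be done
```

The job is done and handed in at about 41 s of robot time, under the 67 s limit. I set the rake's teeth down beyond the rods and combed all five up to the stop. I then pressed the row home and stood the rake back upright on its original spot on the bench.

**Forces:** Plate load was about 4–5 N throughout. During the press I measured about 13.2 N, steady for more than 1 s. About 3 N of that was sliding friction from the teeth and rods, which leaves roughly 10 N on the stop. The friction share is an estimate from the sliding phase. No reading came near 25 N.

**Row:** The scene camera's depth shows the row 40 mm deep with a straight front edge, parallel to the stop within about 0.002 rad. The rod ends are staggered lengthwise.

**Other things:** In the final pictures the rake stands free, and the loupe, lens mount, weight and everything else look unmoved by eye.

**Disagreements:** From above, the row's front edge scattered by about 2 mm, and the stop measurement was spoiled by row pixels counted in with it. The top camera also shows moiré there, so I relied on the scene camera and the hard stop I felt while pressing. The images alone can't rule out a gap under about 1 mm.

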